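# Feed a spent battery under the spring cover of the battery bank

## Task

Put away the spent battery that lies on the loading tray of the battery bank. Press the paddle beside the tray down with one fingertip so that the spring-shut cover tips up, keep it held down, and with the other fingertip push the battery along the tray and under the cover until it drops into the bin; then let go so that the cover springs shut. Only push the battery, never pick it up, and leave everything else on the worktop where it is.

Things in the scene. Friction and masses are not known exactly. Their poses are not given: they have to be found in the camera images.
- bank: Battery bank: white plastic unit fixed to the worktop; foot plate 252 x 86 x 4 mm. Its x axis is the direction in which the battery is pushed, y points to the paddle side, z up. Origin: at worktop level on the tray's centre line, right below the cover's front face. All x and y below are in this frame.
- tray_start (a point): Outer end of the loading tray, centre of its floor: flat, 34 mm wide, from x = -150 to -10 mm, floor 24 mm above the worktop, two rails 5 mm high, 22 mm apart inside; open at its start and above. At x = -10 mm it ends in a sill, behind which lies the bin.
- bin (a point): Centre of the bin's floor, 4 mm above the worktop. The bin is open-topped under the cover: inside x = -10 to 92 mm, 28 mm wide, walls 24 mm high.
- hinge (a point): Point on the axis of the cover's hinge rod, halfway along the paddle. The rod, 6 mm thick, runs along x at y = 46 mm, 24 mm above the worktop, between two ears 30 mm high at x = -151 and 91 mm.
- cover (a joint): Angle of the grey plastic cover and paddle, one rigid piece turning on the hinge rod: 0 shut, 0.8 rad stop. A spring shuts it (0.04 N m at 0, about 0.10 N m at 0.6 rad, so 3 to 4 N of fingertip force 30 mm from the rod) and it springs shut when let go. It grows as the paddle is pressed down; the battery passes freely from 0.4 rad on.
- mouth (a point): Point on the tray's centre line at floor level, below the cover's front skirt. Shut, the cover spans x = 0 to 89, y = -17 to 46 mm, top 40 mm above the worktop; the skirt bars the tray at x = 0, 1.5 mm above its floor, and pushing on it does not open it. Open, the cover tips up sideways about the rod, at most 85 mm high, never forward of x = 0.
- paddle_edge (a point): Middle of the paddle's outer edge, 73 mm above the worktop at y = 99 mm at rest. The paddle, a flat plate 3 mm thick beside the tray (x = -144 to -2 mm), reaches 72 mm out from the rod, rising outwards at 0.75 rad minus the cover angle. At 0.6 rad its top 30 mm from the rod is 30 mm above the worktop, a height where the other fingertip can push the battery.
- battery_mid (a point): Centre of the battery: round, 50 mm long, 17 mm thick, 23 g, red with a yellow end, lying on the tray between the rails, length along x; its centre starts at x = -80 to -50 mm, 33 mm above the worktop. It slides when pushed on its end, tips over the sill, and is sure to drop into the bin once its rear end is past the sill.
- garlic: Bystander, not to be moved: garlic bulb, 56 mm, beside the cover; origin at the centre of its underside.
- lemon: Bystander, not to be moved: lemon, 71 x 53 x 51 mm, beside the cover; origin at the centre of its underside.
- pepper_jar: Bystander, not to be moved: spice jar, 41 mm wide, 105 mm tall, behind the bank; origin at the centre of its underside.
- soap_bit: Bystander, not to be moved: sliver of soap, 41 x 71 x 11 mm, beside the tray; origin at the centre of its underside.
- blue_mug: Bystander, not to be moved: blue mug, 90 x 120 x 97 mm, to the right; origin at the centre of its underside.
- teaspoon: Bystander, not to be moved: teaspoon, 138 mm long, to the right; origin at the centre of its underside.
- fish_tin: Bystander, not to be moved: flat tin, 63 x 105 x 29 mm, to the left; origin at the centre of its underside.
- bean_tin: Bystander, not to be moved: round tin, 75 mm wide, 58 mm tall, to the left; origin at the centre of its underside.

How it is judged:
By the outcome, as a careful person would: the job done as asked, in the order asked, and still so for the second after the job is handed in, with the robot touching nothing.
It also fails if it takes over 40 s, if anything falls off the work surface, if the arm or the gripper's body presses on something with over 40 N, if the wrist force passes 120 N, or if a joint passes its speed limit or range.

## Robot

A 6-joint arm with a two-finger parallel gripper is mounted at the origin on a cart in front of the work surface, level with it; the furniture and walls round the work are solid. World frame = base frame: x ahead of the robot, y to its left, z up, the work surface at z = 0. Lengths are in mm, angles in rad, forces in N, time in s.
With the tool pointing down it reaches from about 350 to 875 mm from the base axis. Payload 4.2 kg.
Tool frame: the origin (TCP) lies midway between the tips of the shut fingers; the grasp point (between the pads) lies 19 mm behind it (arm.tcp_to_grasp is the distance from the TCP to the grasp point, in mm); z points along the fingers, y is the line along which they close (so a half turn about z gives the same grasp; the last joint's range is limited). The gripper opens to 85 mm and grips with 20 to 120 N. Pads are 22 mm wide; open, the fingers measure 114 mm over their backs; the gripper's body (76 mm by 85 mm) begins 54 mm behind the grasp point. The pads swing forward as they close: fully open they stand 13 mm farther back than shut.
Start: joints at [-1.083, 0.385, 0.008, 0, -1.194, -0.259], TCP at [141.773, -608.687, 231.312] pointing down, gripper open.
Joint ranges: [-3.14, 3.14], [-1.21, 2.06], [-1.07, 1.41], [-3.16, 2.05], [-2.99, -0.16], [-3.1, 3.1]. Speed limits (rad/s): [2.79, 2.79, 3.14, 3.14, 3.14, 3.14].

## Interface

Orientations are given as a unit quaternion [x, y, z, w].
In Python, from bench import arm, imaging, job, models gives the robot as it stands.
- The arm moves only by the tool arm_command, never from a script. Its argument "rows" is a list of rows, each an object with "grip": the opening, from 0 (shut) to 1 (fully open); "linear": the shift along the tool's x, y, z in mm, a list of three; "rot": the turn, a rotation vector about the tool's x, y, z in rad, a list of three. In form: [{"grip": grip, "linear": [tx, ty, tz], "rot": [rx, ry, rz]}, ...]. A call has 1 to 10 rows; each row is the pose to reach, as a shift and turn from the pose commanded when the call began, along the tool's axes at that moment; what a row does not reach only later rows make up. A row lasts 1/8 s, in which the tool goes at most 62.5 mm and 10.7 degrees, less where a joint would pass 70% of its speed; a pose out of reach is approached as far as the arm can. A call with a gripper value outside its range is refused whole. The fingers move at their own pace and stop on an object; the grip force is fixed at half the most. Time passes only in rows, so rows that repeat a pose let the fingers close. It gives the time, the measured TCP pose, the force, the opening and the grip force at its end, in the units of the state.
- arm.read_state(): the state, without advancing time (a new reading comes with each control period).
- imaging.get_image(name): name is "scene" or "top"; returns a dict with "frame" (420x560x3 uint8, red, green, blue), "fx", "fy", "cx", "cy" (pixels), "k1" (the pictures are not rectified: a ray, as slopes to the right and down, at radius r is drawn at 1 + k1 r^2 times it, then the intrinsics apply), "extrinsics" (4x4, takes a point from world to camera coordinates). Camera axes: x right, y down, z forward; pixel columns grow to the right and rows downward; lengths in mm; the calibration is good to about 2 mm. A picture is of the moment at which its call begins. There is no depth.
- job.job_done(): hands the job in; it is judged then, once.
Trained networks look in a picture, given as the dict that the camera call returned (one of the last four; its "shot" number tells which), for a name from the list of things; names that differ only in an ending like _2 or _b are one class to them, and where a whole thing is asked for, a point or a joint stands for the part that bears it (a point fixed in the world has none). Each returns a list of dicts, best first, with "score" (0 to 1); they miss things now and then, are a little off and sometimes report something else, mostly with a low value. They report only what shows in the picture. A call takes as long as a camera call.
- models.spot_in(picture, query): "rect" ([left, top, right, bottom] in pixels, round what is visible of it).
- models.tip_of(picture, query): "pixel" ([column, row] in pixels: a listed point, or the origin of a listed thing).
The state is a dict: "clock": time; "joints": joint angles; "joint_vel": joint speeds; "joint_efforts": joint torques, N m; "position": TCP position; "ee_rot": TCP orientation; "contact_force": force on the tool from outside, world axes, zero at the start; "wrist_torque": the same for the moment, N m; "gripper_width": finger opening in mm; "grasp_force": force on a finger pad.
Only numpy, scipy, OpenCV 4.12 (cv2) and the standard library are available. Lean on these libraries where they do the work, as an engineer would, in place of code of your own. Each camera call takes 0.05 s, during which the arm holds its last target. There are 200 camera calls.

## Working session

There is one attempt and no reset: what is moved stays moved. The work goes in short steps, Python scripts to look and compute and a tool call to move; the robot and the scene stay as the last step left them, time stands still between calls to the robot, and variables do not carry over. Pictures are saved under pics/ and viewed, at most 10 in all, crops included, and the job is handed in when it is done.

Besides the shell and the picture viewer there is one more tool, called as name(argument=value, ...) on one line, values as JSON. arm_command: Moves the arm, as the interface text tells. Its arguments: {"type":"object","properties":{"rows":{"type":"array"}},"required":["rows"]}

```bash
mkdir -p pics
cat > h.py <<'E'
import numpy as np, cv2
from scipy.optimize import least_squares
from scipy.spatial.transform import Rotation as R
from bench import arm, imaging, job, models
def project(p,P):
    E=np.array(p["extrinsics"]);c=E[:3,:3]@np.asarray(P,float)+E[:3,3]
    u=c[:2]/c[2];u=u*(1+p["k1"]*(u@u))
    return np.array([p["fx"]*u[0]+p["cx"],p["fy"]*u[1]+p["cy"]])
def tri(pics,pix):
    s=least_squares(lambda P:np.concatenate([project(p,P)-q for p,q in zip(pics,pix)]),[500,0,30])
    return s.x,np.abs(s.fun).max()
E
python3 - <<'E'
from h import *
s=imaging.get_image("scene");t=imaging.get_image("top")
for n,p in (("scene",s),("top",t)): cv2.imwrite(f"pics/{n}0.png",p["frame"][:,:,::-1])
for p in (s,t):
    E=np.array(p["extrinsics"]);print("cam at",(-E[:3,:3].T@E[:3,3]).round(),p["fx"])
for q in "tray_start bin hinge mouth paddle_edge battery_mid garlic lemon pepper_jar soap_bit blue_mug teaspoon fish_tin bean_tin".split():
    a=models.tip_of(s,q) ; b=models.tip_of(t,q)
    o=[q]+[(np.round(x[0]["pixel"]).tolist(),round(x[0]["score"],2)) if x else None for x in(a,b)]
    if a and b:
        P,e=tri([s,t],[np.array(a[0]["pixel"]),np.array(b[0]["pixel"])]);o+=[P.round(1).tolist(),round(e,1)]
    print(*o)
print(arm.read_state())
E
```

```text
cam at [ 552. -729. 1248.] 476.232300628923
cam at [ 335.   17. 1211.] 456.1039925263885
tray_start ([238.0, 240.0], 0.89) ([309.0, 266.0], 0.93) [428.5, -68.7, 41.2] 1.7
bin ([306.0, 255.0], 0.59) ([318.0, 195.0], 0.97) [624.8, -103.8, -0.7] 2.0
hinge ([267.0, 230.0], 0.63) ([295.0, 230.0], 0.88) [519.7, -38.0, 38.0] 0.4
mouth ([288.0, 251.0], 0.83) None
paddle_edge ([270.0, 208.0], 0.57) ([277.0, 224.0], 0.93) [528.4, 9.9, 84.3] 0.2
battery_mid ([266.0, 246.0], 0.66) ([308.0, 230.0], 0.57) [518.5, -75.2, 14.5] 2.0
garlic ([318.0, 228.0], 0.49) ([283.0, 176.0], 0.81) [672.6, -12.9, 3.6] 1.1
lemon ([297.0, 284.0], 0.6) ([345.0, 202.0], 0.54) [601.1, -181.3, -21.9] 0.8
pepper_jar ([323.0, 284.0], 0.96) ([353.0, 181.0], 0.77) [664.0, -200.4, 2.3] 2.6
soap_bit ([261.0, 278.0], 0.73) ([347.0, 242.0], 0.67) [492.3, -173.7, 4.1] 1.8
blue_mug ([330.0, 349.0], 0.69) ([410.0, 177.0], 0.98) [673.5, -370.1, -25.6] 1.5
teaspoon ([245.0, 346.0], 0.62) ([420.0, 249.0], 0.59) [458.5, -366.3, 15.7] 1.0
fish_tin ([272.0, 140.0], 0.93) ([151.0, 226.0], 0.82) [545.9, 353.0, -16.7] 2.2
bean_tin ([244.0, 138.0], 0.61) ([148.0, 272.0], 0.98) [432.8, 360.0, -17.3] 2.4
{'clock': 1.5, 'joints': array([-1.08340508e+00,  3.84681294e-01,  7.90647354e-03, -8.00747815e-06,
       -1.19401125e+00, -2.58574754e-01]), 'joint_vel': array([-5.30585015e-04, -3.06162543e-05, -1.94161597e-03, -3.20885279e-04,
       -8.54134316e-04, -9.16998288e-04]), 'joint_efforts': array([ 3.43824768e-04, -3.92088604e+01,  1.88612419e+01,  4.19071600e+00,
       -3.50401397e-04, -6.05398185e-07]), 'position': array([ 141.77101742, -608.68449433,  231.32472756]), 'ee_rot': array([-1.14157359e-01,  9.93462680e-01, -3.42084198e-06,  5.33633341e-06]), 'contact_force': array([ 0.2238305 ,  0.60825367, -0.66197592]), 'wrist_torque': array([-0.01465648,  0.00169116,  0.00773578]), 'grasp_force': 0.0, 'gripper_width': 85.5346883793173}
```

Run:
```python
import cv2,numpy as np
a=cv2.imread("pics/scene0.png")[190:310,210:350];b=cv2.imread("pics/top0.png")[150:290,255:375]
cv2.imwrite("pics/c1.png",cv2.resize(a,None,fx=5.6,fy=5,interpolation=2)[:600,:800] if 0 else cv2.resize(a,(700,600),interpolation=cv2.INTER_CUBIC))
cv2.imwrite("pics/c2.png",cv2.resize(b,None,fx=4.2,fy=4.2,interpolation=cv2.INTER_CUBIC))
```

```text
(no output)
```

View pics/c1.png

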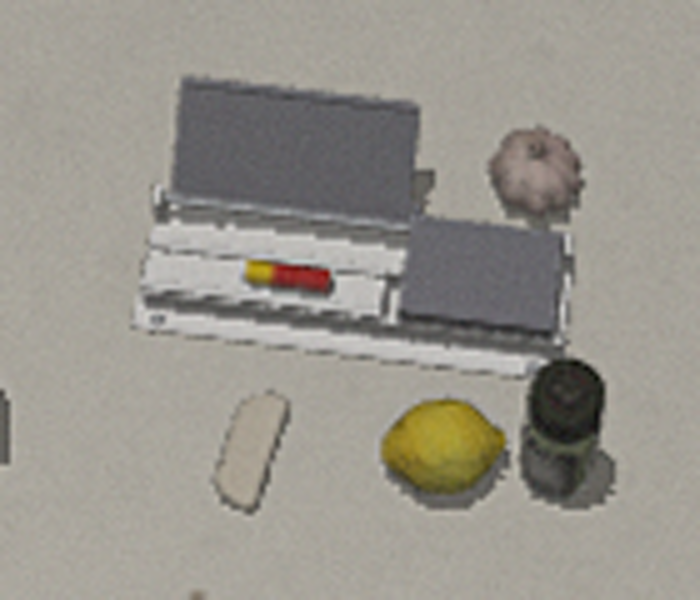

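View pics/c2.png

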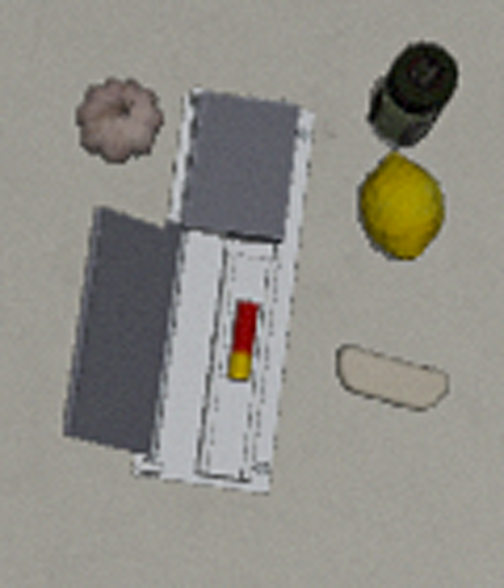

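The scene crop shows the bank with the paddle at top left (corners at about 185,77 and 418,100) and the shut cover at right. The battery lies yellow end towards the robot (248,270 to 330,280). The top crop agrees: paddle outer edge (65,435)-(95,208), cover front edge (183,228)-(278,238). Next I fit the bank pose.

```bash
cat > fit.py <<'E'
from h import *
s=imaging.get_image("scene");t=imaging.get_image("top")
C1=lambda u,v:np.array([210+(u-2)/5,190+(v-2)/5]);C2=lambda u,v:np.array([255+(u-1.6)/4.2,150+(v-1.6)/4.2])
ob=[((-150,0,24),s,(238,240)),((-150,0,24),t,(309,266)),((41,0,4),s,(306,255)),((41,0,4),t,(318,195)),((-73,46,24),s,(267,230)),((-73,46,24),t,(295,230)),((0,0,24),s,(288,251)),((-73,99,73),s,(270,208)),((-73,99,73),t,(277,224)),
((89,46,40),s,C1(567,235)),((89,-17,40),s,C1(555,330)),((0,-17,40),s,C1(400,318)),
((89,46,40),t,C2(190,92)),((89,-17,40),t,C2(300,105)),((0,-17,40),t,C2(278,238)),
((-144,99,73),s,C1(185,77)),((-2,99,73),s,C1(418,100)),((-144,99,73),t,C2(65,435)),((-2,99,73),t,C2(95,208))]
def W(b,P):
    c,n=np.cos(b[2]),np.sin(b[2]);return np.array([b[0]+c*P[0]-n*P[1],b[1]+n*P[0]+c*P[1],P[2]+b[3]])
f=lambda b:np.concatenate([project(p,W(b,P))-q for P,p,q in ob])
r=least_squares(f,[575,-95,-.17,0],loss="soft_l1",x_scale=[10,10,.1,10])
print("bank x y yaw dz",r.x.round(3));print(f(r.x).reshape(-1,2).round(1).tolist())
for nm,a,b in (("yellow",C1(250,270),C2(239,380)),("red",C1(330,281),C2(247,302))):
    P,e=tri([s,t],[a,b]);d=P-[*r.x[:2],0];c,n=np.cos(r.x[2]),np.sin(r.x[2])
    print(nm,P.round(1),e,"bank",(c*d[0]+n*d[1]).round(1),(-n*d[0]+c*d[1]).round(1))
np.save("bank.npy",r.x)
st=arm.read_state();Rt=R.from_quat(st["ee_rot"]);
c,n=np.cos(r.x[2]),np.sin(r.x[2]);yb=np.array([-n,c,0]);z=np.array([0,0,-1.]);G=R.from_matrix(np.c_[np.cross(yb,z),yb,z])
tgt=W(r.x,(-118,40,0));tgt[2]=150
print("target",tgt,"linear",Rt.inv().apply(tgt-st["position"]).round(1),"rot",(Rt.inv()*G).as_rotvec().round(4))
E
python3 fit.py
```

```text
bank x y yaw dz [ 5.81924e+02 -9.39350e+01 -1.77000e-01  8.90000e-02]
[[0.7, 2.4], [-1.1, -3.0], [-2.4, -1.1], [-1.4, -1.0], [0.4, 2.1], [-0.6, 1.4], [1.7, -2.1], [-0.3, 0.1], [-2.6, 1.4], [-0.6, -0.4], [-0.4, 0.0], [-0.7, -1.6], [3.1, -0.5], [0.3, -0.2], [1.4, 0.4], [-0.8, 0.3], [0.6, 1.4], [0.1, -0.0], [1.2, -0.8]]
yellow [493.9 -78.7  32.7] 0.5432290404016271 bank -89.3 -0.5
red [541.6 -86.4  31.9] 0.023631149322625333 bank -41.0 0.3
target [472.81286302 -33.77855913 150.        ] linear [-452.8  484.8   81.3] rot [ 0.     -0.      0.4058]
```

arm_command(rows=[{"grip":0.76,"linear":[-42,45,6],"rot":[0,0,0.1]},{"grip":0.76,"linear":[-84,90,12],"rot":[0,0,0.2]},{"grip":0.76,"linear":[-126,135,18],"rot":[0,0,0.3]},{"grip":0.76,"linear":[-168,180,24],"rot":[0,0,0.4058]},{"grip":0.76,"linear":[-210,225,30],"rot":[0,0,0.4058]},{"grip":0.76,"linear":[-252,270,36],"rot":[0,0,0.4058]},{"grip":0.76,"linear":[-294,315,44],"rot":[0,0,0.4058]},{"grip":0.76,"linear":[-336,360,54],"rot":[0,0,0.4058]},{"grip":0.76,"linear":[-378,405,64],"rot":[0,0,0.4058]},{"grip":0.76,"linear":[-420,450,74],"rot":[0,0,0.4058]}])

```text
clock: 2.85
position: [449.7, -73.1, 157.6]
ee_rot: [0.088, 0.996, 0.0, 0.001]
contact_force: [1.2, -0.3, 0.3]
gripper_width: 64.8
grasp_force: 0.0
```

```bash
cat > where.py <<'E'
from h import *
import sys
b=np.load("bank.npy");s=arm.read_state();c,n=np.cos(b[2]),np.sin(b[2])
M=np.array([[c,n,0],[-n,c,0],[0,0,1]])
p=M@(s["position"]-[b[0],b[1],0]);Rt=R.from_quat(s["ee_rot"]);w=s["gripper_width"]
f=lambda w:57*np.cos(np.arcsin(-.103+w/2/57))
rec=f(0)-f(w);print("t",s["clock"],"bank",p.round(1),"width",round(w,1),"tip z",round(p[2]+rec,1),"F bank",(M@s["contact_force"]).round(1))
print("tool axes in bank\n",(M@Rt.as_matrix()).round(3))
for a in sys.argv[1:]:
    q=np.array(eval(a),float);print(a,"linear",Rt.inv().apply(M.T@(q-p)).round(1))
E
python3 where.py "(-118,40,100)"
```

```text
t 2.85 bank [-133.8   -2.8  157.6] width 64.8 tip z 163.8 F bank [ 1.3 -0.1  0.3]
tool axes in bank
 [[-1.    -0.001  0.002]
 [-0.001  1.     0.   ]
 [-0.002  0.    -1.   ]]
(-118,40,100) linear [-15.7  42.8  57.6]
```

arm_command(rows=[{"grip":0.76,"linear":[-8,22,25],"rot":[0,0,0]},{"grip":0.76,"linear":[-16,43,50],"rot":[0,0,0]},{"grip":0.76,"linear":[-16,43,75],"rot":[0,0,0]},{"grip":0.76,"linear":[-16,43,85],"rot":[0,0,0]},{"grip":0.76,"linear":[-16,43,85],"rot":[0,0,0]}])

```text
clock: 3.48
position: [471.9, -35.9, 72.1]
ee_rot: [0.088, 0.996, -0.0, -0.0]
contact_force: [0.8, 0.5, -0.1]
gripper_width: 64.9
grasp_force: 0.0
```

```bash
python3 where.py "(-118,40,25)"
python3 - <<'E'
from h import *
s=imaging.get_image("scene")["frame"][190:290,215:335,::-1];t=imaging.get_image("top")["frame"][170:290,250:370,::-1]
f=lambda a:cv2.resize(a,(400,int(400*a.shape[0]/a.shape[1])),interpolation=cv2.INTER_CUBIC)
a,b=f(s),f(t);h=np.zeros((400,800,3),np.uint8);h[:a.shape[0],:400]=a;h[:b.shape[0],400:]=b;cv2.imwrite("pics/d1.png",h)
E
```

```text
t 3.475 bank [-118.5   37.8   72.1] width 64.9 tip z 78.4 F bank [ 0.7  0.6 -0.1]
tool axes in bank
 [[-1.     0.    -0.001]
 [ 0.     1.    -0.001]
 [ 0.001 -0.001 -1.   ]]
(-118,40,25) linear [-0.6  2.3 47.1]
```

View pics/d1.png

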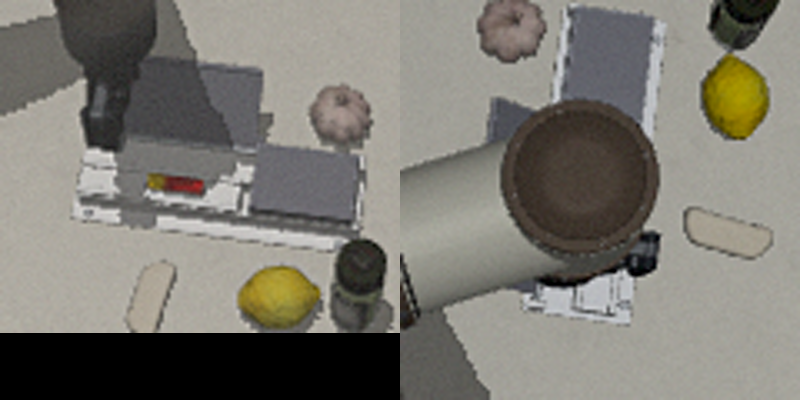

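The left view shows the near finger standing behind the battery's yellow end (finger tip at 100,145, battery at 150-203,184). The presser is over the paddle. Next I press down.

arm_command(rows=[{"grip":0.76,"linear":[0,2,8],"rot":[0,0,0]},{"grip":0.76,"linear":[0,2,16],"rot":[0,0,0]},{"grip":0.76,"linear":[0,2,24],"rot":[0,0,0]},{"grip":0.76,"linear":[0,2,32],"rot":[0,0,0]},{"grip":0.76,"linear":[0,2,38],"rot":[0,0,0]},{"grip":0.76,"linear":[0,2,42],"rot":[0,0,0]},{"grip":0.76,"linear":[0,2,45],"rot":[0,0,0]},{"grip":0.76,"linear":[0,2,45],"rot":[0,0,0]}])

```text
clock: 4.58
position: [472.7, -33.6, 27.3]
ee_rot: [0.088, 0.996, 0.0, 0.0]
contact_force: [-0.3, 0.6, 2.8]
gripper_width: 65.0
grasp_force: 1.2
```

```bash
python3 where.py "(-118,40,25)"
cat > snap.py <<'E'
from h import *
import sys
s=imaging.get_image("scene")["frame"][190:290,215:335,::-1]
cv2.imwrite(sys.argv[1],cv2.resize(s,(720,600),interpolation=cv2.INTER_CUBIC))
E
python3 snap.py pics/d2.png
```

```text
t 4.575 bank [-118.1   40.2   27.3] width 65.0 tip z 33.6 F bank [-0.4  0.6  2.8]
tool axes in bank
 [[-1. -0.  0.]
 [-0.  1.  0.]
 [-0.  0. -1.]]
(-118,40,25) linear [-0.1 -0.2  2.3]
```

View pics/d2.png

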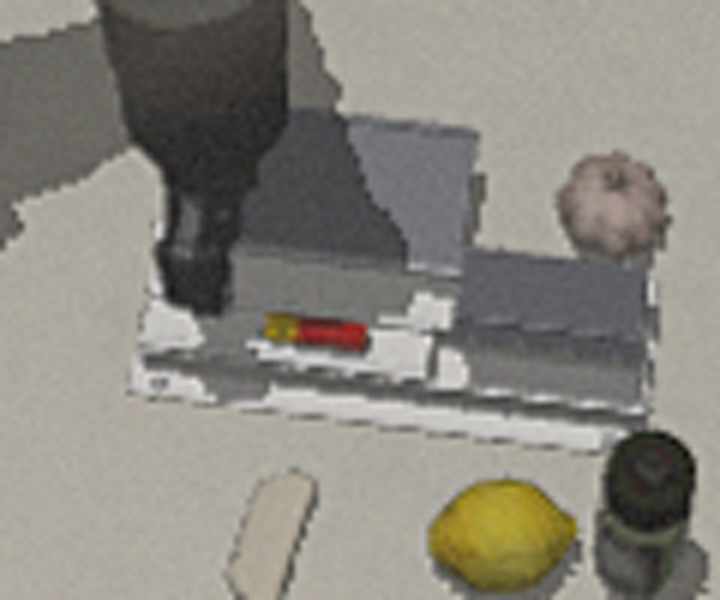

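The cover is tipped up and the finger tip (205,312) stands just behind the battery's yellow end (265,328). Next I lower 2 mm more and push.

arm_command(rows=[{"grip":0.76,"linear":[0,0,2],"rot":[0,0,0]},{"grip":0.76,"linear":[-6,0,2],"rot":[0,0,0]},{"grip":0.76,"linear":[-11,0,2],"rot":[0,0,0]},{"grip":0.76,"linear":[-16,0,2],"rot":[0,0,0]},{"grip":0.76,"linear":[-21,0,2],"rot":[0,0,0]},{"grip":0.76,"linear":[-26,0,2],"rot":[0,0,0]},{"grip":0.76,"linear":[-31,0,2],"rot":[0,0,0]},{"grip":0.76,"linear":[-36,0,2],"rot":[0,0,0]},{"grip":0.76,"linear":[-41,0,2],"rot":[0,0,0]},{"grip":0.76,"linear":[-46,0,2],"rot":[0,0,0]}])

```text
clock: 5.88
position: [518.0, -41.8, 25.3]
ee_rot: [0.088, 0.996, -0.0, 0.0]
contact_force: [-2.0, -0.4, 2.4]
gripper_width: 65.0
grasp_force: 1.3
```

```bash
python3 where.py "(-18,40,25)"; python3 snap.py pics/d3.png
```

```text
t 5.875 bank [-72.   40.   25.3] width 65.0 tip z 31.6 F bank [-1.9 -0.7  2.4]
tool axes in bank
 [[-1. -0.  0.]
 [-0.  1. -0.]
 [-0. -0. -1.]]
(-18,40,25) linear [-54.   -0.    0.3]
```

View pics/d3.png

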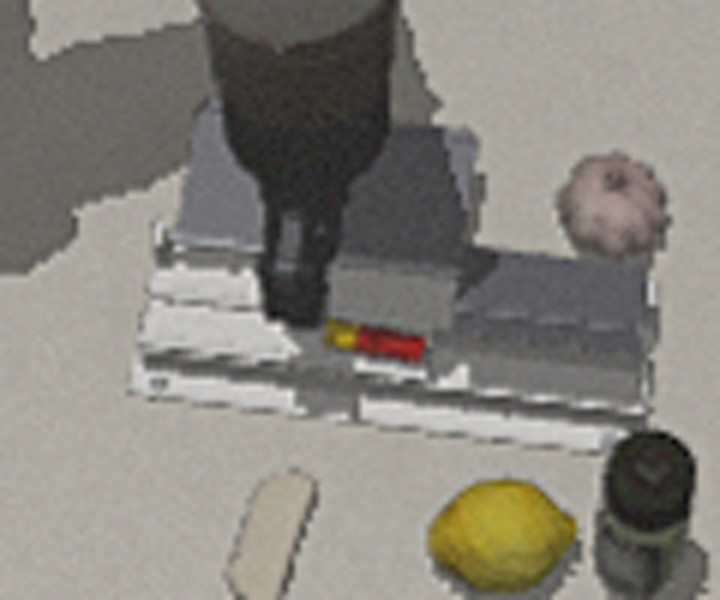

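The battery has moved along the tray (327,333 to 423,348) with the finger against its yellow end, and the cover is still up. I carry on pushing.

arm_command(rows=[{"grip":0.76,"linear":[-5,0,0],"rot":[0,0,0]},{"grip":0.76,"linear":[-10,0,0],"rot":[0,0,0]},{"grip":0.76,"linear":[-15,0,0],"rot":[0,0,0]},{"grip":0.76,"linear":[-20,0,0],"rot":[0,0,0]},{"grip":0.76,"linear":[-26,0,0],"rot":[0,0,0]},{"grip":0.76,"linear":[-32,0,0],"rot":[0,0,0]},{"grip":0.76,"linear":[-38,0,0],"rot":[0,0,0]},{"grip":0.76,"linear":[-44,0,0],"rot":[0,0,0]},{"grip":0.76,"linear":[-50,0,0],"rot":[0,0,0]},{"grip":0.76,"linear":[-54,0,0],"rot":[0,0,0]}])

```text
clock: 7.18
position: [571.3, -51.4, 25.3]
ee_rot: [0.088, 0.996, 0.0, 0.0]
contact_force: [-2.3, -0.3, 2.5]
gripper_width: 64.7
grasp_force: 1.4
```

```bash
python3 where.py "(-18,40,25)"; python3 snap.py pics/d4.png
```

```text
t 7.175 bank [-17.9  40.   25.3] width 64.7 tip z 31.5 F bank [-2.3 -0.7  2.5]
tool axes in bank
 [[-1.  0.  0.]
 [ 0.  1.  0.]
 [-0.  0. -1.]]
(-18,40,25) linear [ 0.1 -0.   0.3]
```

View pics/d4.png

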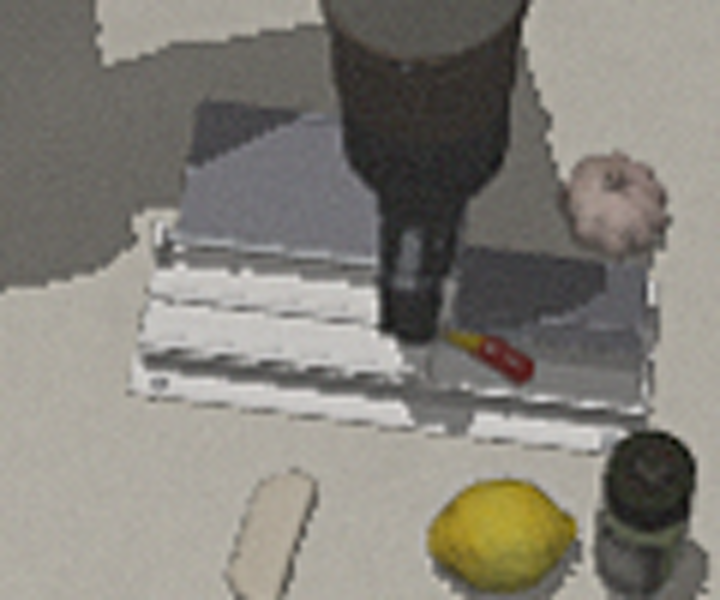

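The battery is tipping over the sill: its red front is down in the bin (525,368) and its yellow end still rests near the finger (450,337). I push a few mm more, keeping short of the cover.

arm_command(rows=[{"grip":0.76,"linear":[-2,0,0],"rot":[0,0,0]},{"grip":0.76,"linear":[-4,0,0],"rot":[0,0,0]},{"grip":0.76,"linear":[-5,0,0],"rot":[0,0,0]},{"grip":0.76,"linear":[-5,0,0],"rot":[0,0,0]},{"grip":0.76,"linear":[-5,0,0],"rot":[0,0,0]}])

```text
clock: 7.85
position: [575.9, -52.2, 25.4]
ee_rot: [0.088, 0.996, 0.0, 0.0]
contact_force: [-2.0, 0.1, 2.5]
gripper_width: 64.8
grasp_force: 1.3
```

```bash
python3 where.py "(-18,40,25)"; python3 snap.py pics/d5.png
```

```text
t 7.85 bank [-13.3  40.   25.4] width 64.8 tip z 31.6 F bank [-2.  -0.3  2.5]
tool axes in bank
 [[-1. -0.  0.]
 [-0.  1.  0.]
 [-0.  0. -1.]]
(-18,40,25) linear [ 4.7 -0.   0.4]
```

View pics/d5.png

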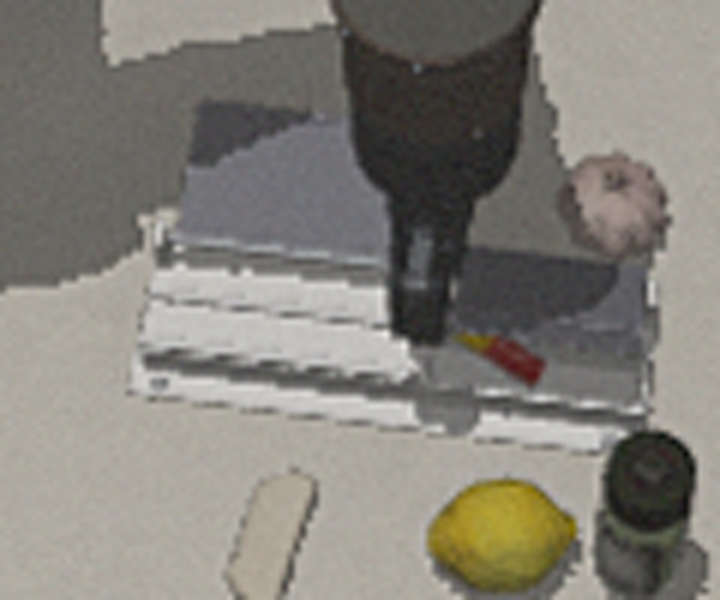

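The battery still slants nose-down; its yellow end at (460,338) is just ahead of the finger (445,335). I check where the sill and finger front project in this crop.

Run:
```python
from h import *
b=np.load("bank.npy");c,n=np.cos(b[2]),np.sin(b[2])
p=imaging.get_image("scene")
def q(P):
    w=[b[0]+c*P[0]-n*P[1],b[1]+n*P[0]+c*P[1],P[2]];u=project(p,w);return ((u-[215,190])*6+2.5).round().tolist()
for nm,P in dict(fing_front_near=(-2.3,-7,31.6),fing_front_far=(-2.3,7,31.6),fing_rear_near=(-24.3,-7,31.6),sill_near=(-10,-11,24),sill_far=(-10,11,24),mouth=(0,0,24),bin_far_near=(92,-14,24),bin_far_floor=(92,-14,4),x40floor=(40,0,4),x40_12=(40,0,12),x50_12=(50,0,12),cov06=(0,46-63*np.cos(.6)-0,24+63*np.sin(.6))).items(): print(nm,q(P))
# battery models: rest flat in bin, or tilted
for th in(0,.3,.42,.6):
  for xr in(-10,-5,0): 
    pass
print("flat rear-5..45 z12.5",q((-5,0,12.5)),q((45,0,12.5)))
t=imaging.get_image("top");f=cv2.resize(t["frame"][180:250,280:350,::-1],(560,560),interpolation=cv2.INTER_CUBIC);cv2.imwrite("pics/t5.png",f)
```

```text
fing_front_near [444.0, 361.0]
fing_front_far [448.0, 335.0]
fing_rear_near [399.0, 355.0]
sill_near [427.0, 374.0]
sill_far [433.0, 333.0]
mouth [451.0, 356.0]
bin_far_near [639.0, 407.0]
bin_far_floor [636.0, 425.0]
x40floor [532.0, 386.0]
x40_12 [533.0, 378.0]
x50_12 [553.0, 381.0]
cov06 [449.0, 332.0]
flat rear-5..45 z12.5 [440.0, 366.0] [543.0, 379.0]
```

View pics/t5.png

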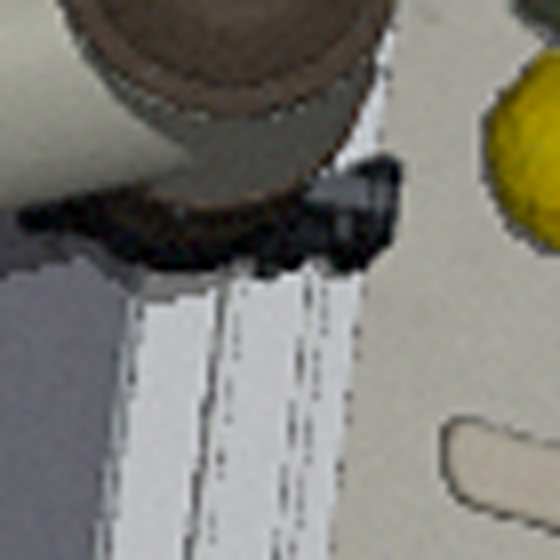

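The top view only shows the gripper; the battery is hidden under it. The finger front projects at about x = -2 (matches 445). The battery's lower rear edge probably still hangs on the sill, because the tip sits 7 mm above the floor. I back off 5 mm, lower 4 mm and push again.

arm_command(rows=[{"grip":0.76,"linear":[5,0,0],"rot":[0,0,0]},{"grip":0.76,"linear":[5,0,2],"rot":[0,0,0]},{"grip":0.76,"linear":[5,0,4],"rot":[0,0,0]},{"grip":0.76,"linear":[3,0,4],"rot":[0,0,0]},{"grip":0.76,"linear":[1,0,4],"rot":[0,0,0]},{"grip":0.76,"linear":[-1,0,4],"rot":[0,0,0]},{"grip":0.76,"linear":[-2,0,4],"rot":[0,0,0]},{"grip":0.76,"linear":[-2,0,4],"rot":[0,0,0]},{"grip":0.76,"linear":[-2,0,4],"rot":[0,0,0]}])

```text
clock: 9.12
position: [576.9, -52.8, 21.0]
ee_rot: [0.089, 0.996, -0.0, -0.001]
contact_force: [-3.8, -0.2, 1.9]
gripper_width: 64.7
grasp_force: 1.2
```

```bash
python3 where.py
python3 - <<'E'
from h import *
s=imaging.get_image("scene")["frame"][225:275,265:330,::-1]
cv2.imwrite("pics/d6.png",cv2.resize(s,(780,600),interpolation=cv2.INTER_CUBIC))
E
```

```text
t 9.125 bank [-12.2  39.6  21. ] width 64.7 tip z 27.2 F bank [-3.7 -0.8  1.9]
tool axes in bank
 [[-1.     0.    -0.002]
 [ 0.     1.    -0.001]
 [ 0.002 -0.001 -1.   ]]
```

View pics/d6.png

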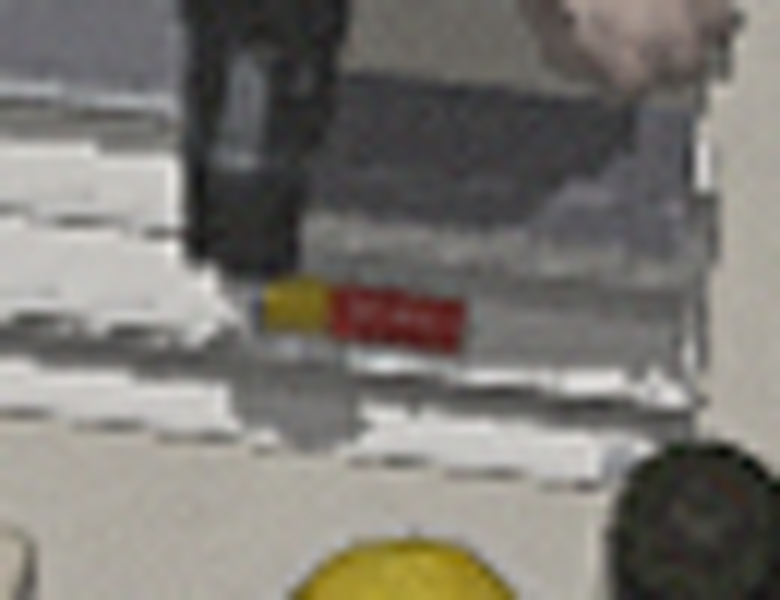

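The battery now lies flat in the bin (262,305 to 465,325), parallel to the walls. Next I back off and lift, so the cover springs shut.

arm_command(rows=[{"grip":0.76,"linear":[5,0,0],"rot":[0,0,0]},{"grip":0.76,"linear":[10,0,-1],"rot":[0,0,0]},{"grip":0.76,"linear":[15,0,-6],"rot":[0,0,0]},{"grip":0.76,"linear":[15,0,-14],"rot":[0,0,0]},{"grip":0.76,"linear":[15,0,-24],"rot":[0,0,0]},{"grip":0.76,"linear":[15,0,-40],"rot":[0,0,0]},{"grip":0.76,"linear":[15,0,-70],"rot":[0,0,0]},{"grip":0.76,"linear":[15,0,-110],"rot":[0,0,0]},{"grip":0.76,"linear":[50,0,-150],"rot":[0,0,0]},{"grip":0.76,"linear":[100,0,-170],"rot":[0,0,0]}])

```text
clock: 10.42
position: [480.2, -34.4, 194.1]
ee_rot: [0.089, 0.996, 0.001, 0.002]
contact_force: [0.2, 1.3, 0.5]
gripper_width: 65.0
grasp_force: 0.0
```

```bash
python3 where.py; python3 snap.py pics/d7.png
```

```text
t 10.425 bank [-110.6   40.6  194.1] width 65.0 tip z 200.4 F bank [-0.   1.3  0.5]
tool axes in bank
 [[-1.     0.     0.004]
 [ 0.     1.     0.002]
 [-0.004  0.002 -1.   ]]
```

View pics/d7.png

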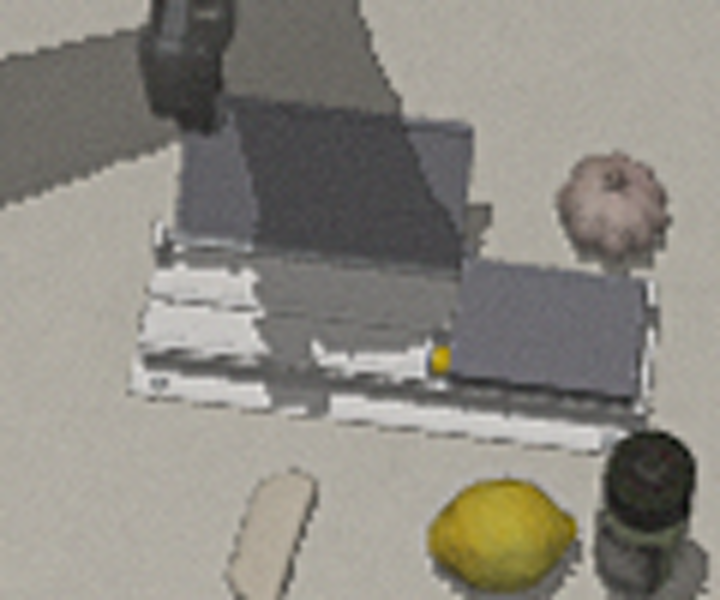

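The cover is shut again, with corners at (465,262) and (450,380) as before the press. The battery's yellow end shows down in the bin gap at (440,360), where a battery lying flat in the bin should appear. The bystanders in view have not moved.

```bash
python3 -c "
from bench import job;print(job.job_done())"
```

```text
the job is handed in; nothing more can be done
None
```

The battery lies in the bin, the cover has sprung shut, the bystanders in view had not moved, and the job was handed in at about 10.5 s on the robot's clock.

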